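# Bleed the coolant filter: cap up, bayonet lid half-turned and held

## Task

The coolant filter pot on the bench has to be bled. First pull the red bleed cap up to the top of its travel on its brass nipple, then fit the blue bayonet lid into the mouth of the pot, fully down, and twist it clockwise (seen from above) half-way, so that its white pointers stand at the yellow marks, short of the lock click at the red marks. A spring pushes the lid back, so finish while still gripping the lid and holding it there: do not let go, never turn it on into the lock, and leave the other things on the bench where they are.

Things in the scene. Friction and masses are not known exactly. Their poses are not given: they have to be found in the camera images.
- pot: Grey round filter pot, 80 mm across, fixed to the bench on a dark steel base plate (110 x 170 x 8 mm). Origin: on the pot's axis at the underside of the plate, on the bench; z up. Entry slots for the lid's lugs at its +x and -x sides. A stop under the flange blocks anticlockwise turning of the lid. The bleed nipple stands 80 mm from the axis on the -y side.
- pot_mouth (a point): Centre of the pot's mouth at the flange's top face, 60 mm above the bench; axes as pot. The aluminium flange is 6.5 mm thick, with a round hole 48 mm across and two slots at +x and -x, 16 mm wide, out to 31 mm radius. White marks on the rim show the slots.
- half_mark (a point): Yellow mark on the flange rim, 38 mm from the axis, 40 degrees clockwise (seen from above) of the +x white mark; a second yellow mark stands across the mouth. The lid's white pointers belong here at the end.
- lock_mark (a point): Red mark on the flange rim, 80 degrees clockwise of the +x white mark, where the lid locks; a second one stands across the mouth. Sprung balls are felt from about 60 degrees and click in behind the lugs by 80 degrees.
- lid: Loose blue bayonet lid, about 120 g, 58 mm high, standing on its nose on the bench. Origin: centre of the nose's underside; z up. Plug 44 mm across, z = 0 to 22 mm (nose tapered to 36 mm); blue disc 68 mm across, z = 22 to 27 mm. Same after half a turn. Fully down, the disc rests on the flange, origin 38 mm above the bench, with 1.5 mm of lift play.
- lid_grip (a point): Point on the lid's axis inside its black grip bar, 46 mm above the lid's origin. The bar is 44 mm long along the lid's x, 14 mm thick along y, z = 27 to 58 mm.
- lid_lug (a point): White pointer on the disc at the lid's +x side, 28 mm from its axis; another at -x. Under each, a lug on the plug: 11 mm wide, z = 7 to 14 mm, out to 29 mm radius.
- return_ring (a joint): Turn (rad) of the spring paddles that the lugs push: 0 until the lid has turned clockwise 5 to 10 degrees, about 0.55 half-way, about 1.2 at the lock. The spring pushes back with about 0.08 N m at first and 0.13 N m half-way, and drives the lid back if it is let go.
- bleed_cap (a joint): Travel of the red bleed cap up its nipple: 0 pressed down, 0.014 m fully up. Friction of about 4 N holds it where it is left.
- bleed_cap_top (a point): Centre of the top of the red bleed cap: 18 mm across at the top 6 mm, 15 mm across for the 18 mm below that, 24 mm high; top 71 mm above the bench when down. Moves with the cap. Its neighbour, the pot, is toward the pot's +y, so pinch it along the pot's x.
- ring_tin: Bystander: open bare aluminium tin, 64 mm across, 32 mm high; origin under its centre.
- dark_tin: Bystander: open dark steel tin, 87 mm across, 36 mm high; origin under its centre.
- chuck_key: Bystander: steel chuck key lying flat, 95 x 88 x 17 mm; origin under its centre.
- feeler_tin: Bystander: flat yellow and green tin, 62 x 81 x 16 mm; origin under its centre.
- scraper: Bystander: scraper with a wooden handle lying behind the pot, 95 x 146 x 19 mm; origin under its centre.
Things that resemble listed ones, but are neither listed nor needed, are in the scene too. There is more than one size of the lid; the job needs the larger.

How it is judged:
By the outcome, as a careful person would: the job done as asked, in the order asked, and still so for the second after the job is handed in, while the arm keeps its last pose, push and grip.
It also fails if it takes over 50 s, if anything falls off the work surface, if the arm or the gripper's body presses on something with over 40 N, if the wrist force passes 120 N, or if a joint passes its speed limit or range.

## Robot

A 6-joint arm with a two-finger parallel gripper is mounted at the origin on a cart in front of the work surface, level with it; the furniture and walls round the work are solid. World frame = base frame: x ahead of the robot, y to its left, z up, the work surface at z = 0. Lengths are in m, angles in rad, forces in N, time in s.
With the tool pointing down it reaches from about 0.325 to 0.775 m from the base axis. Payload 5.5 kg.
Tool frame: the origin (TCP) lies between the finger pads; the fingertips stand 8 mm ahead of it and the grasp point (between the pads) lies 11 mm behind it (tcp_to_tips is the distance from the TCP to the fingertips, in m); z points along the fingers, y is the direction in which the jaws open and shut (so a half turn about z gives the same grasp; the last joint's range is limited). The gripper opens to 88 mm and grips with 3 to 60 N. Pads are 20 mm wide; open, the fingers measure 115 mm over their backs; the gripper's body (75 mm by 178 mm) begins 61 mm behind the grasp point.
Start: joints at [-1.392, 0.091, 1.231, -0, 1.82, -0.057], TCP at [0.14, -0.583, 0.231] pointing down, gripper open.
Joint ranges: [-2.87, 2.87], [-0.86, 2.18], [0.17, 2.46], [-1.51, 4.65], [0.06, 2.69], [-2.65, 2.65]. Speed limits (rad/s): [2.57, 2.57, 3.01, 3.14, 3.14, 3.14].

## Interface

Orientations are given as a unit quaternion [w, x, y, z].
In Python, from bench import * gives the robot as it stands. Calls block until the motion is done:
- move_to(position, orientation): joint-space move of the TCP to a pose.
- move_l(position, speed=0.15, orientation=None): straight line of the TCP; orientation=None keeps the orientation; speed is the mean speed in m/s.
- movej(angles): joint-space move.
- gripper_open() and close(): open the fingers fully, or close them until they stop; the grip force is fixed at half the most.
- hold(seconds).
- inverse_kinematics(position, orientation): joint angles nearest the present ones, or None.
- state(): the state.
- get_image(name): name is "scene" or "side" or "wrist"; returns a dict with "frame" (384x512x3 uint8, blue, green, red), "depth" (384x512 float32, m along the optical axis (not along the pixel's ray), 0 where there is no reading), "camera_matrix" (3x3 intrinsics, pixels), "view" (4x4, takes a point from world to camera coordinates). Camera axes: x right, y up, looking along -z (the intrinsics and any distortion apply to the point x, -y, -z); pixel columns grow to the right and rows downward; lengths in m; the calibration is good to about 2 mm. A picture is of the moment at which its call begins.
A pose or a line that the arm cannot do raises IKError and nothing moves.
- job_done(): hands the job in, once; it reports no verdict.
The state is a dict: "time": time; "joint_pos": joint angles; "dq": joint speeds; "joint_torque": joint torques, N m; "ee_pos": TCP position; "ee_rot": TCP orientation; "ft_force": force on the tool from outside, world axes, zero at the start; "moment": the same for the moment, N m; "finger_gap": finger opening in m.
Only numpy, scipy, OpenCV 4.12 (cv2) and the standard library are available. Lean on these libraries where they do the work, as an engineer would, in place of code of your own. Each camera call takes 0.05 s, during which the arm holds its last target. There are 200 camera calls.

## Working session

There is one attempt and no reset: what is moved stays moved. The work goes in short steps, each a Python script; the robot and the scene stay as the last script left them, time stands still between calls to the robot, and variables do not carry over. Pictures are saved under pics/ and viewed, about 8 in all and at most 12, crops included, and the job is handed in when it is done.

```bash
mkdir -p pics; ls; cat > h.py <<'E'
from bench import *
import numpy as np, cv2
def snap(cam,fn=None):
    d=get_image(cam)
    if fn: cv2.imwrite('pics/'+fn,d['frame'])
    np.savez('pics/'+(fn or cam)+'.npz',**{k:np.asarray(v) for k,v in d.items() if k in('frame','depth','camera_matrix','view')})
    return d
def load(fn): return dict(np.load('pics/'+fn+'.npz'))
def ray(d,u,v):
    K=d['camera_matrix'];T=np.linalg.inv(d['view'])
    c=np.array([(u-K[0,2])/K[0,0],-(v-K[1,2])/K[1,1],-1.])
    return T[:3,3],T[:3,:3]@c
def onz(d,u,v,z):
    o,r=ray(d,u,v); return o+r*(z-o[2])/r[2]
def dep(d,u,v):
    o,r=ray(d,u,v); return o+r*d['depth'][int(round(v)),int(round(u))]
def proj(d,p):
    c=d['view']@np.append(p,1); K=d['camera_matrix']
    return K[0,0]*c[0]/-c[2]+K[0,2], K[1,1]*-c[1]/-c[2]+K[1,2]
def down(yaw): # tool x axis at yaw in world, z down; jaw axis y = yaw-90deg
    return np.array([0,np.cos(yaw/2),np.sin(yaw/2),0])
E
python3 - <<'E'
from h import *
s=state();print({k:np.round(v,3).tolist() for k,v in s.items()})
a=snap('scene','s1.png');b=snap('side','d1.png')
for d in(a,b): print(d['camera_matrix'],np.linalg.inv(d['view']).round(3),[k for k in d])
E
```

```text
pics
{'time': 0.0, 'joint_pos': [-1.392, 0.092, 1.232, 0.0, 1.82, -0.057], 'dq': [-0.001, 0.0, 0.001, -0.0, 0.001, -0.001], 'joint_torque': [-0.001, -44.645, -40.644, 0.07, 0.029, -0.0], 'ee_pos': [0.14, -0.583, 0.23], 'ee_rot': [-0.001, 0.993, 0.118, -0.0], 'ft_force': [-0.399, 0.043, 0.58], 'moment': [0.026, -0.04, 0.03], 'finger_gap': 0.088}
[[373.19125829   0.         257.86789015]
 [  0.         373.19125829 188.89284079]
 [  0.           0.           1.        ]] [[-0.792  0.446 -0.418  0.218]
 [-0.611 -0.596  0.522  0.629]
 [-0.016  0.668  0.744  0.73 ]
 [ 0.     0.     0.     1.   ]] ['frame', 'depth', 'camera_matrix', 'view']
[[363.30145133   0.         254.7417723 ]
 [  0.         363.30145133 187.83880774]
 [  0.           0.           1.        ]] [[ 0.928  0.244 -0.28   0.302]
 [-0.371  0.572 -0.732 -0.53 ]
 [-0.019  0.783  0.621  0.665]
 [ 0.     0.     0.     1.   ]] ['frame', 'depth', 'camera_matrix', 'view']
```

View pics/s1.png

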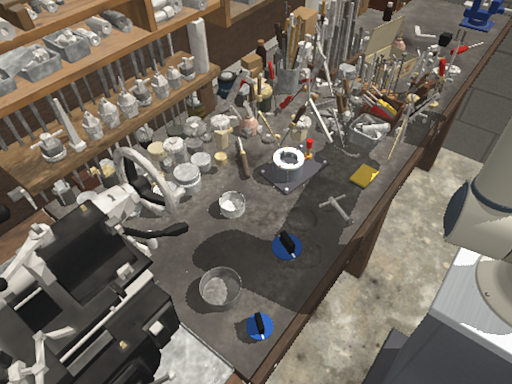

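View pics/d1.png

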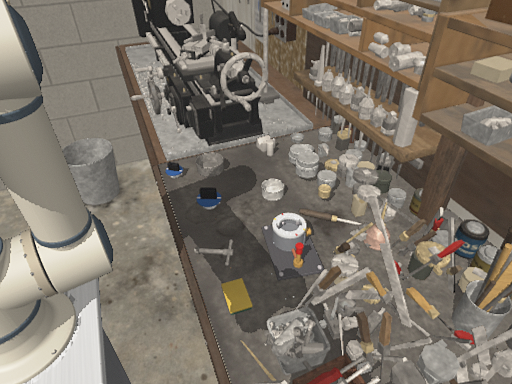

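The scene view shows the pot at (289,160), the red cap at (309,145) and two blue lids at (288,245) and (260,325). The side view has the lids at (208,200) and (173,170), the pot at (290,230) and the cap at (298,255). Next I measure them.

```bash
cat >> h.py <<'E'
def blobs(d,lo,hi,amin=15):
    m=cv2.inRange(cv2.cvtColor(d['frame'],cv2.COLOR_BGR2HSV),np.array(lo),np.array(hi))
    n,l,s,c=cv2.connectedComponentsWithStats(m)
    return [(s[i,4],c[i].round(1),l==i) for i in range(1,n) if s[i,4]>=amin]
E
python3 - <<'E'
from h import *
for f in('s1.png','d1.png'):
    d=load(f);print(f)
    for a,c,m in blobs(d,(100,130,60),(130,255,255),60):
        v,u=np.nonzero(m)
        P=np.array([onz(d,x,y,.027)[:2] for x,y in zip(u,v)])
        (cx,cy),r=cv2.minEnclosingCircle(P.astype(np.float32)*1000)
        print('blue',a,c,'circ',round(cx),round(cy),'r',round(r,1))
    for a,c,m in blobs(d,(0,170,120),(6,255,255),15)+blobs(d,(174,170,120),(180,255,255),15):
        v,u=np.nonzero(m);p=dep(d,*c)
        if p[2]>0.02 and p[2]<.12: print('red',a,c,p.round(3),'top px',u[v==v.min()].mean(),v.min())
E
python3 - <<'E'
import cv2
a=cv2.imread('pics/s1.png')[130:200,245:335];b=cv2.imread('pics/d1.png')[195:285,255:345]
import numpy as np
cv2.imwrite('pics/c1.png',np.hstack([cv2.resize(a,(514,400),interpolation=2),cv2.resize(b,(280,400)[:1]+(400,),interpolation=2)]) if 0 else np.hstack([cv2.resize(a,(400,311),interpolation=2),cv2.resize(b,(311,311),interpolation=2)]))
E
```

```text
s1.png
blue 560 [481.6  13.6] circ 445 -1256 r 181.1
blue 145 [296.  244.8] circ 449 222 r 30.3
blue 269 [280.3 249.7] circ 459 236 r 33.8
blue 199 [266.6 324.8] circ 393 407 r 24.6
blue 234 [252.7 328.3] circ 399 415 r 25.0
red 33 [443.3  63.5] [ 0.433 -0.634  0.08 ] top px 443.5 59
red 47 [381.5 111.5] [ 0.494 -0.315  0.05 ] top px 375.0 106
red 32 [309.6 141.9] [ 0.581 -0.049  0.071] top px 309.0 138
d1.png
blue 61 [172.4 172.1] circ 394 394 r 24.4
blue 143 [207.9 201.7] circ 455 225 r 31.5
red 35 [438.7 221.6] [ 0.879 -0.141  0.107] top px 441.0 218
red 70 [298.9 248.1] [ 0.581 -0.062  0.069] top px 299.0 243
red 21 [398.  268.1] [ 0.751 -0.183  0.058] top px 396.0 263
red 93 [463.8 334.9] [ 0.767 -0.344  0.049] top px 458.5 331
red 28 [335.1 377.6] [ 0.513 -0.324  0.056] top px 337.5 371
```

View pics/c1.png

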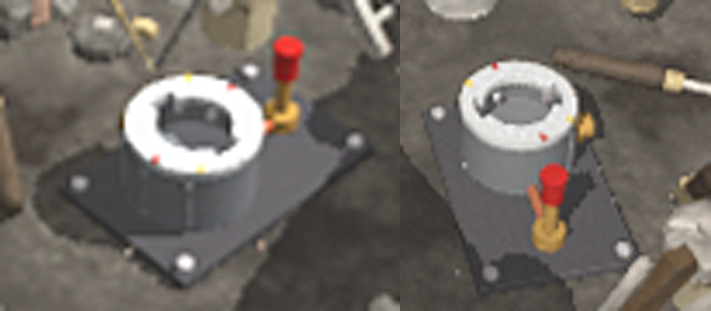

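Pot axes can be read from the coloured marks: the larger lid is the one at about (0.457,0.231). I'll check clutter heights on the arm's path, then look from above the pot and the lid with the wrist camera.

```bash
python3 - <<'E'
from h import *
d=load('s1.png')
print('pot c',onz(d,288.9,157.5,.06).round(3), onz(load('d1.png'),255+118*90/311-0,195+105*90/311,.06).round(3))
H=np.full((12,12),-1.)
for f in('s1.png','d1.png'):
    d=load(f)
    for v in range(0,384,2):
        for u in range(0,512,2):
            if d['depth'][v,u]>0:
                p=dep(d,u,v);i=int((p[0])/.08);j=int((p[1]+.6)/.08)
                if 3<=i<12 and 0<=j<12 and p[2]<.6: H[i,j]=max(H[i,j],p[2])
print('rows x=0.24.. cols y=-.6..');print(H[3:].round(2))
E
```

```text
pot c [0.597 0.024 0.06 ] [0.597 0.018 0.06 ]
rows x=0.24.. cols y=-.6..
[[-0.89 -0.89 -0.89 -0.89 -0.89 -0.89 -0.89 -0.89 -0.89 -0.89 -0.89 -0.89]
 [ 0.01  0.12  0.01  0.    0.    0.01  0.01  0.    0.02  0.    0.    0.  ]
 [ 0.17  0.17  0.1   0.11  0.07  0.06  0.02  0.02  0.02  0.03  0.06  0.  ]
 [ 0.09  0.16  0.15  0.07  0.07  0.1   0.01  0.06  0.01  0.    0.03  0.04]
 [ 0.17  0.14  0.15  0.13  0.11  0.15  0.07  0.06  0.06  0.03  0.03  0.22]
 [ 0.17  0.12  0.12  0.13  0.16  0.17  0.11  0.04  0.02  0.03  0.04  0.  ]
 [ 0.24  0.25  0.2   0.16  0.08  0.09  0.12  0.13  0.06  0.06  0.08  0.07]
 [ 0.22  0.16  0.25  0.26  0.43  0.53  0.54  0.53  0.52  0.49  0.49  0.49]
 [ 0.12  0.15  0.24  0.18  0.34  0.45  0.53  0.53  0.49  0.49  0.44  0.49]]
```

```bash
python3 - <<'E'
from h import *
q=down(1.57)
move_l([.14,-.583,.30],speed=.3)
move_to([.53,.0,.30],q)
w=snap('wrist','w1.png')
T=np.linalg.inv(w['view']);print(T.round(3),w['camera_matrix'].round(1)); print(state()['time'],state()['ee_pos'])
print('pot px',proj(w,[.597,.021,.06]),'cap px',proj(w,[.58,-.055,.071]),'lid px',proj(w,[.457,.231,.027]))
E
```

```text
[[ 1.     0.001  0.001  0.529]
 [-0.001  0.96   0.28   0.075]
 [-0.001 -0.28   0.96   0.454]
 [ 0.     0.     0.     1.   ]] [[311.6   0.  254. ]
 [  0.  311.6 193.7]
 [  0.    0.    1. ]]
3.025 [ 0.53003391 -0.00077181  0.29991928]
pot px (np.float64(308.2373315975069), np.float64(147.52648672242344)) cap px (np.float64(293.77316193936895), np.float64(207.3504923351329)) lid px (np.float64(193.0718782797286), np.float64(-34.85372846580697))
```

View pics/w1.png

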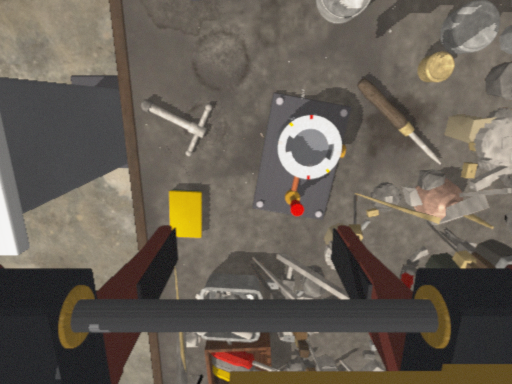

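The wrist view shows the pot ring at (310,147), the red cap at (297,209), yellow marks near (291,125) and (329,171), red marks near (311,117) and (308,178).

```bash
python3 - <<'E'
from h import *
d=load('w1.png')
f=d['frame'];hsv=cv2.cvtColor(f,cv2.COLOR_BGR2HSV)
m=cv2.inRange(hsv,(0,0,165),(180,60,255));m[:100]=0;m[195:]=0;m[:,:265]=0;m[:,355:]=0
n,l,s,c=cv2.connectedComponentsWithStats(m);i=1+s[1:,4].argmax()
v,u=np.nonzero(l==i);P=np.array([onz(d,x,y,.06)[:2] for x,y in zip(u,v)])*1000
hull=cv2.convexHull(P.astype(np.float32));(e,ax,_)=cv2.fitEllipse(hull);print('ring ellipse',e,ax,cv2.minEnclosingCircle(hull))
C=np.array(e)
for nm,lo,hi in(('red',(0,150,120),(6,255,255)),('yel',(20,120,120),(35,255,255))):
    for a,cc,_ in blobs(d,lo,hi,2):
        z=.06
        p=onz(d,*cc,z)[:2]*1000-C
        if np.hypot(*p)<55: print(nm,a,cc,'r',np.hypot(*p).round(1),'ang',np.degrees(np.arctan2(p[1],p[0])).round(1))
        elif nm=='red' and np.hypot(*p)<95: q=onz(d,*cc,.071)*1000;print('cap',a,cc,q.round(1),'dist',np.hypot(*(q[:2]-C)),'ang',np.degrees(np.arctan2(q[1]-C[1],q[0]-C[0])), dep(d,*cc).round(4))
B=np.array([onz(d,*p,.01)[:2] for p in((279,101),(344,113),(319,213.5),(260,204))])*1000
print('bolts',B.round(1),'mid',B.mean(0),[np.degrees(np.arctan2(*(b-a)[::-1])).round(1) for a,b in((B[3],B[0]),(B[2],B[1]),(B[0],B[1]),(B[3],B[2]))])
E
```

```text
ring ellipse (598.3170776367188, 20.975177764892578) (80.16009521484375, 80.58548736572266) ((598.3955078125, 21.106809616088867), 40.58710479736328)
red 10 [311.  116.2] r 38.5 ang 89.6
red 5 [307.6 177.2] r 38.4 ang -90.5
cap 144 [296.7 209. ] [583.9 -57.3  71. ] dist 79.56212260677817 ang -100.4529980225849 [ 0.5839 -0.0573  0.071 ]
yel 11 [290.5 123.8] r 38.3 ang 130.0
yel 17 [343.  152.6] r 43.6 ang -8.5
yel 9 [327.4 170.7] r 38.8 ang -50.3
bolts [[562.7  77.7]
 [652.8  61.7]
 [626.6 -85.6]
 [537.3 -70.4]] mid [594.84764955  -4.15275419] [np.float64(80.3), np.float64(79.9), np.float64(-10.1), np.float64(-9.7)]
```

Everything agrees: pot centre (0.5983, 0.0210), pot x at -10°, cap at 79.6 mm from the axis toward -y. Next I pull the cap.

```bash
python3 - <<'E'
from h import *
q=down(np.radians(80)); x,y=.5839,-.0573
move_to([x,y,.15],q)
w=snap('wrist')
for a,cc,_ in blobs(w,(0,150,120),(6,255,255),60): print('cap re',cc,onz(w,*cc,.071).round(4),dep(w,*cc).round(4))
move_l([x,y,.046],speed=.08)
print(state()['ft_force'].round(1) if hasattr(state()['ft_force'],'round') else state()['ft_force'])
close();s=state();print('gap',s['finger_gap'],np.round(s['ft_force'],1),np.round(s['ee_pos'],4))
for dz in(.004,.008,.011,.0135,.015,.0165):
    move_l([x,y,.046+dz],speed=.02);s=state();print(dz,np.round(s['ft_force'],1),s['finger_gap'],np.round(s['ee_pos'],4),s['time'])
    if s['ft_force'][2]<-15:break
E
```

```text
cap re [255.7 203.2] [ 0.5843 -0.0579  0.071 ] [ 0.5844 -0.0572  0.073 ]
[ 0.  -0.9 -0.2]
gap 0.01653960941902186 [ 7.2 -1.1 -2.4] [ 0.5856 -0.0576  0.0464]
0.004 [ 6.6 -0.5 -1.2] 0.01626597920593688 [ 0.5856 -0.0576  0.0505] 6.7
0.008 [ 7.3 -1.5 -2.2] 0.01628398956121885 [ 0.5856 -0.0576  0.0545] 7.05
0.011 [ 7.2 -1.6 -2.4] 0.016506509297001093 [ 0.5856 -0.0576  0.0574] 7.35
0.0135 [ 9.3 -1.6 -7.7] 0.016980320143727343 [ 0.5856 -0.0576  0.0588] 7.625
0.015 [ 12.5  -1.8 -13.4] 0.016701543564336774 [ 0.5855 -0.0576  0.0589] 7.875
0.0165 [ 16.4  -2.7 -19.3] 0.016692733015045792 [ 0.5854 -0.0576  0.059 ] 8.125
```

```bash
python3 - <<'E'
from h import *
q=down(np.radians(80)); x,y=.5854,-.0576
move_l([x,y,.0585],speed=.05)
gripper_open()
move_l([x,y,.16],speed=.15)
w=snap('wrist','w2.png')
for a,cc,_ in blobs(w,(0,150,120),(6,255,255),60): print('cap',cc,onz(w,*cc,.085).round(4),dep(w,*cc).round(4))
move_to([.457,.14,.22],down(1.57))
w=snap('wrist','w3.png');print(state()['time'])
print('lid px',proj(w,[.457,.231,.027]))
E
```

```text
cap [255.  205.1] [ 0.5843 -0.0573  0.085 ] [ 0.5843 -0.0573  0.085 ]
11.425
lid px (np.float64(255.2311830714292), np.float64(87.37312790090674))
```

View pics/w3.png

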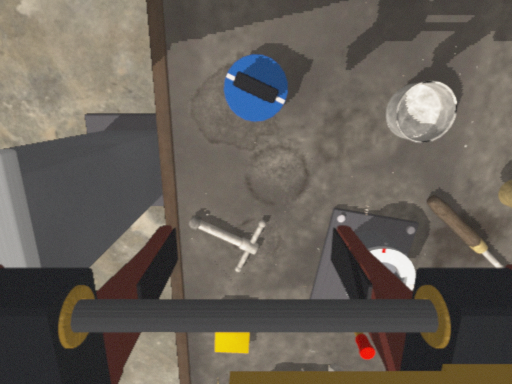

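The cap top now measures z = 85 mm, which is fully up. The wrist view shows the larger lid at (256,88), with white pointers near (230,77) and (282,100). Next I measure it.

```bash
cat >> h.py <<'E'
def lidpose(d,z,guess,rr=.045):
    hsv=cv2.cvtColor(d['frame'],cv2.COLOR_BGR2HSV)
    def pts(lo,hi,zz):
        v,u=np.nonzero(cv2.inRange(hsv,lo,hi));P=np.array([onz(d,x,y,zz)[:2] for x,y in zip(u,v)]).reshape(-1,2)
        return P[np.hypot(*(P-guess).T)<rr]
    h=cv2.convexHull((pts((100,130,50),(130,255,255),z)*1000).astype(np.float32))
    e=cv2.fitEllipse(h); c=np.array(e[0])/1000
    W=pts((0,0,190),(180,50,255),z); W=W[np.hypot(*(W-c).T)<.034]-c
    ang=None
    if len(W)>5:
        w,V=np.linalg.eigh(W.T@W); ang=np.degrees(np.arctan2(V[1,1],V[0,1]))
    return c,e[1],ang,len(W)
E
python3 - <<'E'
from h import *
d=load('w3.png');print(lidpose(d,.027,[.457,.231]))
hsv=cv2.cvtColor(d['frame'],cv2.COLOR_BGR2HSV)
for a,cc,m in blobs(d,(0,0,0),(180,255,45),150):
    if np.hypot(cc[0]-256,cc[1]-88)<25:
        v,u=np.nonzero(m);P=np.array([onz(d,x,y,.058)[:2] for x,y in zip(u,v)])*1000
        print('bar',a,cv2.minAreaRect(P.astype(np.float32)))
print(dep(d,256,88))
E
```

```text
(array([0.45725262, 0.23004826]), (66.50146484375, 66.67291259765625), np.float64(155.83177465811525), 72)
[0.45765885 0.22899547 0.05911081]
```

```bash
python3 - <<'E'
from h import *
q=down(np.radians(155.8)); x,y=.4573,.2300
move_to([x,y,.12],q)
w=snap('wrist'); print(lidpose(w,.027,[x,y]),state()['joint_pos'])
move_l([x,y,.038],speed=.1)
close();s=state();print('gap',s['finger_gap'],np.round(s['ft_force'],1),np.round(s['ee_pos'],4))
move_l([x,y,.15],speed=.12)
s=state();print('gap',s['finger_gap'],np.round(s['ft_force'],1),np.round(s['ee_pos'],4),s['time'])
w=snap('wrist','w4.png')
print(lidpose(w,s['ee_pos'][2]-.038+.027,s['ee_pos'][:2]))
E
```

```text
(array([0.4569982 , 0.23019815]), (66.71831512451172, 66.79261016845703), np.float64(156.05906415394946), 67) [ 3.97984705e-01 -1.40854432e-01  1.65349654e+00 -2.47527535e-04
  1.62834063e+00 -7.47504917e-01]
gap 0.013899177452898735 [-0.5  0.3 -0.5] [0.4572 0.23   0.0378]
gap 0.013821717604152333 [-0.  -0.  -1.1] [0.4569 0.2298 0.1489] 15.575
(array([0.45570563, 0.22883247]), (66.42510223388672, 66.97122955322266), np.float64(156.06186199885622), 150)
```

View pics/w4.png

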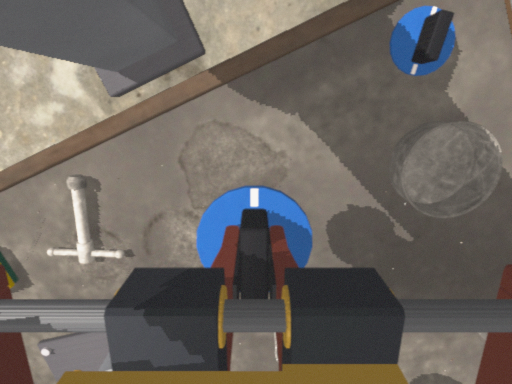

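The lid is held squarely and aligned with the jaws (pointer at (254,197)). Now I fit it.

```bash
python3 - <<'E'
from h import *
q=down(np.radians(169.9)); x,y=.5983,.0212
move_to([x,y,.15],q)
s=state();print(np.round(s['ee_pos'],4),np.round(s['ft_force'],1))
move_l([x,y,.102],speed=.1)
for z in(.096,.092,.088,.084,.081,.079,.0775,.076,.075,.074):
    move_l([x,y,z],speed=.04);s=state();print(z,np.round(s['ee_pos'],4),np.round(s['ft_force'],1),np.round(s['moment'],2),round(s['time'],2))
    if np.linalg.norm(s['ft_force'])>14:break
E
```

```text
[0.5979 0.0221 0.1497] [ 1.2  0.4 -1.2]
0.096 [0.5983 0.0212 0.096 ] [ 0.1 -0.1 -1.5] [ 0.02 -0.11 -0.  ] 17.55
0.092 [0.5981 0.0211 0.0916] [ 0.3  0.2 -0.9] [-0.02 -0.11 -0.01] 17.8
0.088 [0.5981 0.0212 0.0875] [-0.8  0.2 -1.3] [ 0.05 -0.13  0.01] 18.05
0.084 [0.5981 0.0212 0.0835] [-0.2  0.2 -1.5] [ 0.   -0.17  0.02] 18.3
0.081 [0.5981 0.0212 0.0807] [-0.4 -0.1 -1.8] [ 0.04 -0.19 -0.01] 18.55
0.079 [0.5982 0.0212 0.0788] [-0.6  0.3 -0.9] [ 0.01 -0.15 -0.05] 18.8
0.0775 [0.5982 0.0212 0.0774] [ 0.1 -0.4 -0.3] [ 0.   -0.1   0.03] 19.05
0.076 [0.5983 0.0212 0.0759] [ 0.2  0.8 -1. ] [ 0.02 -0.11  0.04] 19.3
0.075 [0.5984 0.0212 0.0758] [-2.4  0.4  4. ] [ 0.11  0.28 -0.04] 19.55
0.074 [0.5984 0.0212 0.0758] [-5.3  0.7  8.1] [ 0.02  0.68 -0.03] 19.8
```

Fully seated: z stopped at 0.0758, where 0.076 was expected. Now I twist clockwise in small steps.

```bash
python3 - <<'E'
from h import *
x,y,z=.5983,.0212,.0752
move_l([x,y,z],speed=.02)
def yaw(s):
    q=s['ee_rot'];return np.degrees(2*np.arctan2(q[2],q[1]))%360
for a in(165,160,155,150,145,140,135,132,130):
    move_l([x,y,z],speed=.02,orientation=down(np.radians(a)));s=state()
    print(a,yaw(s).round(2),np.round(s['ee_pos'],4),np.round(s['ft_force'],1),np.round(s['moment'],3),round(s['finger_gap'],4),round(s['time'],2))
    if np.linalg.norm(s['ft_force'])>20 or abs(s['moment'][2])>.6:break
for c in('wrist','side','scene'): snap(c,'e_'+c+'.png')
d=load('e_side.png');s_=load('e_scene.png');w=load('e_wrist.png')
print(lidpose(w,.065,[x,y]),proj(w,[x,y,.065]))
C=[]
for d in(s_,load('e_side.png')):
    u,v=np.round(proj(d,[x,y,.065])).astype(int);C.append(cv2.resize(d['frame'][v-45:v+45,u-45:u+45],(380,380),interpolation=2))
cv2.imwrite('pics/c2.png',np.hstack(C))
E
```

```text
165 165.12 [0.5988 0.0212 0.0758] [-0.2  0.2  4.9] [ 0.053 -0.088 -0.141] 0.0138 20.3
160 160.24 [0.599  0.0215 0.0758] [1.5 1.4 5.5] [ 0.195 -0.341  0.04 ] 0.0141 20.55
155 155.33 [0.5991 0.0217 0.0758] [2.4 2.3 5.4] [ 0.363 -0.531  0.087] 0.0139 20.8
150 150.39 [0.5991 0.0217 0.0758] [3.1 4.3 5.4] [ 0.412 -0.673  0.001] 0.0142 21.05
145 145.42 [0.599  0.0217 0.0758] [3.5 3.  5.5] [ 0.487 -0.728  0.06 ] 0.0137 21.3
140 140.42 [0.5991 0.0218 0.0758] [3.2 2.9 4.5] [ 0.491 -0.752  0.036] 0.0141 21.55
135 135.43 [0.5991 0.0218 0.0758] [3.2 3.2 5.7] [ 0.488 -0.845  0.077] 0.0138 21.8
132 132.44 [0.5992 0.0218 0.0759] [4.4 3.5 4.9] [ 0.515 -0.802  0.132] 0.0141 22.05
130 130.45 [0.5993 0.0218 0.0758] [3.6 3.1 5.7] [ 0.52  -0.885  0.15 ] 0.0135 22.3
(array([0.59797607, 0.02087438]), (65.8720932006836, 66.04817962646484), np.float64(160.76892963739093), 213) (np.float64(254.73179040529428), np.float64(241.48672392363744))
```

View pics/c2.png

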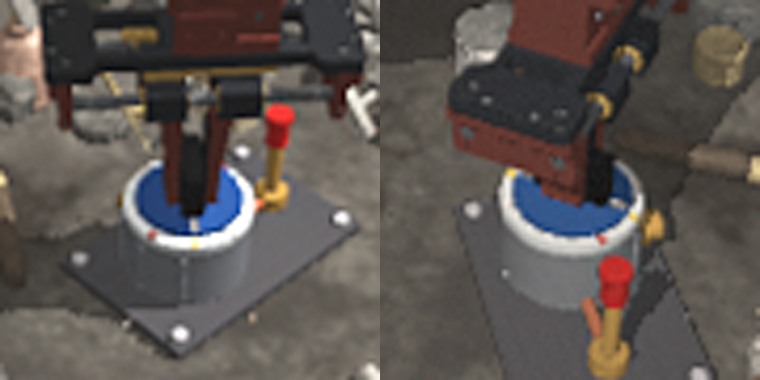

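View pics/e_wrist.png

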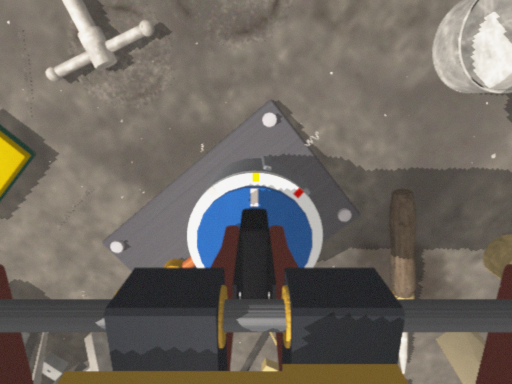

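In the wrist view the white pointer (254,197) is in line with the yellow mark (255,177), and the red mark is clear at (299,192). In both outside views the cap is still up and the disc is seated. I'll hold briefly, recheck the angles and hand in.

```bash
python3 - <<'E'
from h import *
hold(1.0);w=snap('wrist','e2.png')
C=np.array([.5980,.0209])
for nm,lo,hi,z in(('yel',(20,120,120),(35,255,255),.06),('white',(0,0,190),(180,50,255),.065)):
    for a,cc,_ in blobs(w,lo,hi,8):
        p=onz(w,*cc,z)[:2]-C
        if .02<np.hypot(*p)<.045: print(nm,a,cc,np.hypot(*p).round(4),np.degrees(np.arctan2(p[1],p[0])).round(1))
s=state();q=s['ee_rot'];print('yaw',np.degrees(2*np.arctan2(q[2],q[1])),np.round(s['ee_pos'],4),np.round(s['ft_force'],1),s['finger_gap'],s['time'])
d=snap('side')
for a,cc,_ in blobs(d,(0,170,120),(6,255,255),15):
    p=dep(d,*cc)
    if abs(p[0]-.584)<.03 and abs(p[1]+.057)<.03: print('cap',p.round(3))
job_done()
E
```

```text
yel 58 [255.5 176.7] 0.0373 129.2
white 2382 [245.6 207.1] 0.0215 143.1
white 100 [253.7 197.2] 0.0268 130.9
yaw 130.45736231260173 [0.5992 0.0218 0.0758] [4.7 3.4 5.2] 0.013813904122600208 23.5
cap [ 0.58  -0.065  0.085]
the job is handed in; nothing more can be done
```

The job is handed in at about 23.5 s of the 50 s allowed, with the arm still gripping the lid and holding it half-way.

- **Bleed cap:** I pulled it up until it hit its stop. The wrist camera put its top at z = 85 mm, which is fully up. A last side-camera reading on the cap also gave 85 mm. The arm rose only about 12.5 mm before the stop, where 14 mm was expected. A depth reading of 73 mm beforehand suggests the cap may have started about 2 mm up.
- **Lid:** I picked the larger lid, gripped it by its bar and fitted it fully down. The arm stopped at z = 75.8 mm, where 76 mm was expected, and it is still pressing down with about 5 N.
- **Twist:** I turned it clockwise about 39.5° without passing the half-way mark. After a 1 s hold, the pointer measured 130.9° and the yellow mark 129.2°, so they agree within 2°. The red lock mark is well clear.
- **Forces and surroundings:** Wrist forces stayed below about 26 N at every check. I touched nothing else, but I did not re-measure the other things on the bench.

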